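Sort alternator parts into their sample-marked trays

TASK

Sort the five loose alternator parts from the bench into the three blue trays, each part into the tray whose ledge carries a sample of its kind: both bearings into the bearing tray, both pulleys into the pulley tray, the brush holder into the brush-holder tray. Set each down gently, not dropped, so that it lies flat on the tray floor inside the lip, the same way up as now, parts beside and not on top of one another. Leave the jar and the hammer where they are.

Things in the scene. Friction and masses are not known exactly. Their poses are not given: they have to be found in the camera images.
- bearing_large: Larger loose ball bearing, steel rings with black seal and a hole, lying flat: 47 outside diameter, 14 high, bore 17, about 110 g. Sizes in mm. Origin: centre of its underside, z up.
- bearing_small: Smaller loose ball bearing, same look, lying flat: 35 outside diameter, 11 high, bore 15, about 50 g. Sizes in mm. Origin: centre of its underside, z up.
- pulley_large: Larger loose aluminium belt pulley with ribbed rim, a shallow recess and dark hub nut on top: 56 diameter, 34 high, about 250 g. Sizes in mm. Origin: centre of its underside, z up.
- pulley_small: Smaller loose aluminium belt pulley, same look: 50 diameter, 28 high, about 180 g. Sizes in mm. Origin: centre of its underside, z up.
- brush_holder: Loose alternator brush holder, black plastic, lying flat, 60 g: body 44 long (x = -32..12), 26 wide (y), 18 high, and a nose (x = 12..32) 18 wide, 14 high with two copper-coloured brushes on top. Grip it across its width. Sizes in mm. Origin: on the underside, midway along its whole length of 64; x points to the nose, z up.
- tray_bearings: Fixed blue tray for bearings (all alike but for the sample). Compartment inside 90 (x) by 190 (y), floor 3 and lip top 12 above the bench, lip 4 thick. Solid ledge 12 high at x=49..109 (far side) with a fixed sample at x=79: a bearing, 42 diameter, 13 high. Sizes in mm. Origin: compartment centre, at bench height; x (near world x) to the ledge, z up. Place in the row varies.
- tray_pulleys: Fixed blue tray for pulleys (all alike but for the sample). Compartment inside 90 (x) by 190 (y), floor 3 and lip top 12 above the bench, lip 4 thick. Solid ledge 12 high at x=49..109 (far side) with a fixed sample at x=79: a ribbed pulley, 50 diameter, 30 high. Sizes in mm. Origin: compartment centre, at bench height; x (near world x) to the ledge, z up. Place in the row varies.
- tray_holders: Fixed blue tray for brush holders (all alike but for the sample). Compartment inside 90 (x) by 190 (y), floor 3 and lip top 12 above the bench, lip 4 thick. Solid ledge 12 high at x=49..109 (far side) with a fixed sample at x=79: a black brush holder, 64 long along y, 18 high. Sizes in mm. Origin: compartment centre, at bench height; x (near world x) to the ledge, z up. Place in the row varies.
- jar: Bystander, to be left alone: white grease jar, 64 diameter, 55 high, on the robot's right. Sizes in mm. Origin: centre of its underside.
- hammer: Bystander, to be left alone: hammer with soft faces lying on the robot's left; wooden handle along x (origin -150 to +40), head across at x = +60, about 95 wide, 36 high. Sizes in mm. Origin: under the middle of the shaft, at bench height, z up.
Mind the look-alikes: they are no part of the job. Leave any green or turquoise look-alike of the pulley_large alone.

How it is judged (in metres and radians):
At the end, for the whole second after the job is handed in: Every part lies in the tray of its kind: its origin inside the compartment (within 45 mm in tray x and 95 mm in tray y), its underside no higher than 7 mm above the bench (the floor is at 3 mm) and its axis within 0.1 rad of upright, at rest and released (x of bearing_large in the frame of tray_bearings between -0.045 and 0.045 m and y of bearing_large in the frame of tray_bearings between -0.095 and 0.095 m and z of each of bearing_large, bearing_small in the frame of tray_bearings below 0.007 m and angle between each of bearing_large, bearing_small, pulley_large, pulley_small, brush_holder's own z axis and vertical below 0.1 rad and linear speed of each of bearing_large, bearing_small, pulley_large, pulley_small, brush_holder below 0.02 m/s and angular speed of each of bearing_large, bearing_small, pulley_large, pulley_small, brush_holder below 0.2 rad/s and contact force between each of bearing_large, bearing_small, pulley_large, pulley_small, brush_holder and the fingers below 0.05 N and x of bearing_small in the frame of tray_bearings between -0.045 and 0.045 m and y of bearing_small in the frame of tray_bearings between -0.095 and 0.095 m and x of pulley_large in the frame of tray_pulleys between -0.045 and 0.045 m and y of pulley_large in the frame of tray_pulleys between -0.095 and 0.095 m and z of each of pulley_large, pulley_small in the frame of tray_pulleys below 0.007 m and x of pulley_small in the frame of tray_pulleys between -0.045 and 0.045 m and y of pulley_small in the frame of tray_pulleys between -0.095 and 0.095 m and x of brush_holder in the frame of tray_holders between -0.045 and 0.045 m and y of brush_holder in the frame of tray_holders between -0.095 and 0.095 m and z of brush_holder in the frame of tray_holders below 0.007 m); the robot touches nothing.
It fails at once if the jar is knocked or moved (more than 20 mm) (distance of jar from where it was at the start of the episode above 0.02 m).
It fails at once if the hammer is knocked or moved (more than 20 mm) (distance of hammer from where it was at the start of the episode above 0.02 m).
It fails at once if a part is dropped or thrown (faster than 0.7 m/s with no finger touching it, a fall of about 25 mm) ((linear speed of bearing_large above 0.7 m/s and contact force between bearing_large and the fingers below 0.01 N) or (linear speed of bearing_small above 0.7 m/s and contact force between bearing_small and the fingers below 0.01 N) or (linear speed of pulley_large above 0.7 m/s and contact force between pulley_large and the fingers below 0.01 N) or (linear speed of pulley_small above 0.7 m/s and contact force between pulley_small and the fingers below 0.01 N) or (linear speed of brush_holder above 0.7 m/s and contact force between brush_holder and the fingers below 0.01 N)).
It also fails if it takes over 118 s, if anything falls off the work surface, if the arm or the gripper's body presses on something with over 40 N, if the wrist force passes 120 N, or if a joint passes its speed limit or range.

ROBOT

A 7-joint arm with a two-finger parallel gripper is mounted at the origin on the work surface. World frame = base frame: x ahead of the robot, y to its left, z up, the work surface at z = 0. Lengths are in mm, angles in rad, forces in N, time in s.
With the tool pointing down it reaches from about 425 to 950 mm from the base axis. Payload 4.7 kg.
Tool frame: the origin (TCP) lies between the finger pads; the fingertips stand 11 mm ahead of it and the grasp point (between the pads) lies 8 mm behind it; z points along the fingers, y is the line along which they close (so a half turn about z gives the same grasp; the last joint's range is limited). The gripper opens to 85 mm and grips with 20 to 120 N. Pads are 22 mm wide; open, the fingers measure 114 mm over their backs; the gripper's body (76 mm by 85 mm) begins 54 mm behind the grasp point. The pads swing forward as they close: fully open they stand 13 mm farther back than shut.
Start: joints at [-1.205, 0.469, -0.049, 1.532, 0.024, 1.141, -0.082], TCP at [259.583, 623.108, 242.335] pointing down, gripper open.
Joint ranges: [-2.59, 2.59], [-0.33, 1.99], [-1.39, 1.29], [0.1, 2.45], [-1.04, 4.18], [0.21, 1.99], [-2.66, 2.66]. Speed limits (rad/s): [2.57, 2.57, 3.14, 3.14, 3.14, 3.14, 3.14].

INTERFACE

Orientations are given as a rotation vector (axis times angle).
In Python, from workcell import get_state, snapshot, job_done, recognise, tip_of gives the robot as it stands.
- The arm moves only by the tool play_rows, never from a script. Its argument "deltas" is a list of rows, each a list of 7 numbers: the turn, a rotation vector about the tool's x, y, z in rad, then the shift along the tool's x, y, z in cm, then the opening, from 0 (shut) to 1 (fully open). A call has 1 to 20 rows; each row shifts and turns the commanded pose from where the row before left it, along the tool's axes as they then stand; what a row does not reach is not made up. A row lasts 1/8 s, in which the tool goes at most 62.5 mm and 10.7 degrees, less where a joint would pass 70% of its speed; a pose out of reach is approached as far as the arm can. A call with a gripper value outside its range is refused whole. The fingers move at their own pace and stop on an object; "grip_force" is the grip in N (left out, the last holds). Time passes only in rows, so rows that do not move let the fingers close. It gives the time, the measured TCP pose, the force, the opening and the grip force at its end, in the units of the state.
- get_state(): the state, without advancing time (a new reading comes with each control period).
- snapshot(name): name is "scene" or "side" or "wrist"; returns a dict with "frame" (384x512x3 uint8, red, green, blue), "fx", "fy", "cx", "cy" (pixels), "world_to_cam" (4x4, takes a point from world to camera coordinates). Camera axes: x right, y down, z forward; pixel columns grow to the right and rows downward; lengths in mm; the calibration is good to about 2 mm. A picture is of the moment at which its call begins. There is no depth.
- job_done(): hands the job in; it is judged then, once.
Trained networks look in the newest picture that a camera, given by its name, has taken for a name from the list of things; names that differ only in an ending like _2 or _b are one class to them, and where a whole thing is asked for, a point or a joint stands for the part that bears it (a point fixed in the world has none). Each returns a list of dicts, best first, with "score" (0 to 1); they miss things now and then, are a little off and sometimes report something else, mostly with a low value. They report only what shows in the picture. A call takes as long as a camera call. They do not tell look-alikes from the thing itself.
- recognise(name, camera): "centre" ([row, column] in pixels, amid what is visible of it).
- tip_of(name, camera): "centre" ([row, column] in pixels: a listed point, or the origin of a listed thing).
The state is a dict: "time_s": time; "qpos": joint angles; "joint_vel": joint speeds; "joint_torque": joint torques, N m; "tcp_pos": TCP position; "orientation": TCP orientation; "wrist_force": force on the tool from outside, world axes, zero at the start; "ft_torque": the same for the moment, N m; "finger_gap": finger opening in mm; "finger_force": force on a finger pad.
Only numpy, scipy, OpenCV 4.12 (cv2) and the standard library are available. Lean on these libraries where they do the work, as an engineer would, in place of code of your own. Each camera call takes 0.05 s, during which the arm holds its last target. There are 200 camera calls.

## Working session

There is one attempt and no reset: what is moved stays moved. The work goes in short steps, Python scripts to look and compute and a tool call to move; the robot and the scene stay as the last step left them, time stands still between calls to the robot, and variables do not carry over. Pictures are saved under pics/ and viewed, at most 14 in all, crops included, and the job is handed in when it is done.

Besides the shell and the picture viewer there is one more tool, called after "Request:" as a command line: name --pt "numbers of a row" for each row, then --argument value for the rest. play_rows: Moves the arm, as the interface text tells. Its arguments: {"type":"object","properties":{"deltas":{"type":"array"},"grip_force":{"type":"number"}},"required":["deltas"]}

```bash
mkdir -p pics; ls; cat > h.py <<'E'
import numpy as np, cv2
from workcell import *
from scipy.spatial.transform import Rotation as R
def P(s):
    K=np.array([[s['fx'],0,s['cx']],[0,s['fy'],s['cy']],[0,0,1]]); return K@np.array(s['world_to_cam'])[:3]
def ray(s,rc):
    M=np.array(s['world_to_cam']); d=np.array([(rc[1]-s['cx'])/s['fx'],(rc[0]-s['cy'])/s['fy'],1.])
    return -M[:3,:3].T@M[:3,3], M[:3,:3].T@d
def onz(s,rc,z):
    o,d=ray(s,rc); return o+d*(z-o[2])/d[2]
def tri(s1,a,s2,b):
    X=cv2.triangulatePoints(P(s1),P(s2),np.array(a[::-1],float).reshape(2,1),np.array(b[::-1],float).reshape(2,1))[:,0]; return X[:3]/X[3]
def save(s,n,crop=None):
    cv2.imwrite('pics/'+n+'.png',s['frame'][:,:,::-1])
NAMES=['bearing_large','bearing_small','pulley_large','pulley_small','brush_holder','tray_bearings','tray_pulleys','tray_holders','jar','hammer']
E
python3 - <<'E'
from h import *
np.set_printoptions(precision=1,suppress=True)
S={}
for c in('scene','side'):
    S[c]=snapshot(c); save(S[c],c+'0')
D={}
for n in NAMES:
    for c in S:
        r=tip_of(n,c); D[n,c]=r
        print(n,c,[(np.round(x['score'],2),np.round(x['centre'],1).tolist(),onz(S[c],x['centre'],0)[:2].round(0).tolist()) for x in r[:4]])
st=get_state(); print(st['tcp_pos'],st['orientation'],st['finger_gap'],st['time_s'])
print(R.from_rotvec(st['orientation']).as_matrix())
for c in S: print(c, ray(S[c],[192,256])[0])
E
```

```text
pics
bearing_large scene [(np.float64(0.75), [189.8, 196.3], [452.0, -124.0])]
bearing_large side [(np.float64(0.69), [238.7, 264.3], [467.0, -129.0])]
bearing_small scene []
bearing_small side [(np.float64(0.4), [162.2, 231.8], [461.0, 233.0])]
pulley_large scene [(np.float64(0.83), [207.4, 136.2], [537.0, -293.0]), (np.float64(0.57), [171.0, 155.7], [362.0, -268.0])]
pulley_large side [(np.float64(0.9), [285.9, 305.9], [519.0, -308.0]), (np.float64(0.63), [271.6, 267.3], [442.0, -240.0]), (np.float64(0.6), [288.5, 231.1], [344.0, -266.0])]
pulley_small scene [(np.float64(0.75), [193.0, 238.8], [462.0, 10.0]), (np.float64(0.63), [186.0, 157.0], [438.0, -250.0])]
pulley_small side [(np.float64(0.8), [206.5, 245.8], [451.0, 10.0])]
brush_holder scene [(np.float64(0.72), [187.9, 160.9], [446.0, -236.0]), (np.float64(0.54), [189.8, 279.4], [443.0, 137.0])]
brush_holder side [(np.float64(0.59), [186.2, 238.4], [452.0, 107.0])]
tray_bearings scene [(np.float64(0.78), [225.9, 234.5], [604.0, 3.0])]
tray_bearings side [(np.float64(0.71), [210.0, 245.6], [447.0, -4.0]), (np.float64(0.68), [1
[... 249 characters left out ...]
6.8, 225.3], [502.0, 520.0])]
tray_holders scene [(np.float64(0.82), [233.9, 317.5], [627.0, 237.0])]
tray_holders side [(np.float64(0.83), [154.8, 282.6], [633.0, 226.0])]
jar scene [(np.float64(0.71), [190.0, 102.4], [462.0, -415.0])]
jar side [(np.float64(0.75), [328.0, 299.5], [466.0, -414.0]), (np.float64(0.52), [114.8, 223.7], [499.0, 536.0]), (np.float64(0.47), [206.8, 245.7], [450.0, 9.0])]
hammer scene [(np.float64(0.69), [208.6, 402.2], [516.0, 503.0])]
hammer side [(np.float64(0.87), [121.3, 225.0], [494.0, 489.0])]
[259.6 623.1 242.3] [0.6 3.1 0. ] 85.51317835531984 1.1
[[-0.9  0.4  0. ]
 [ 0.4  0.9  0. ]
 [-0.   0.  -1. ]]
scene [1426.3   51.1  859.4]
side [ 229.7 -949.1  880.8]
```

```bash
python3 -c "
import cv2
for c,(a,b,d,e) in {'scene':(150,290,70,430),'side':(90,350,170,400)}.items():
    i=cv2.imread(f'pics/{c}0.png')[a:b,d:e]; k=2.2; cv2.imwrite(f'pics/{c}c.png',cv2.resize(i,None,fx=k,fy=k,interpolation=2))
"
```

```text
(no output)
```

View pics/scenec.png

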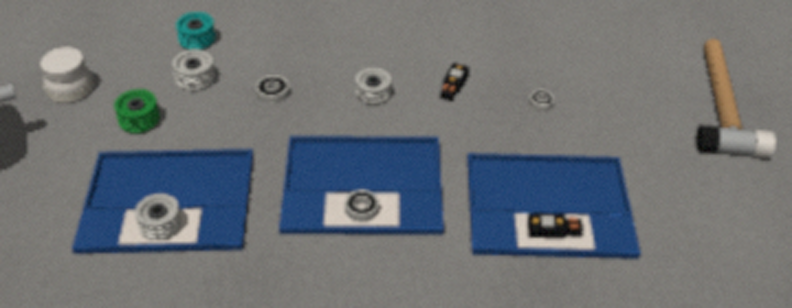

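View pics/sidec.png

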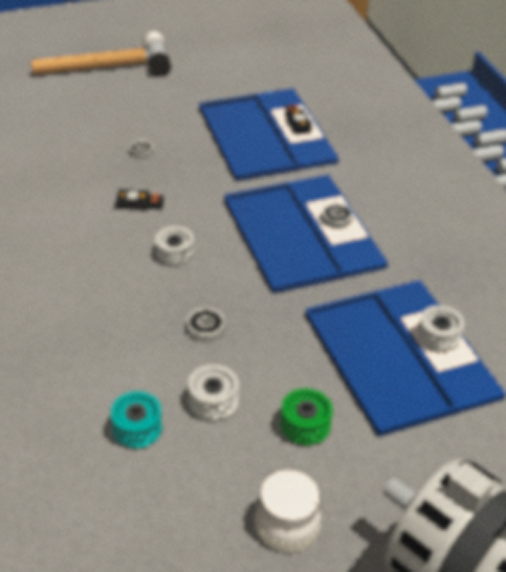

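The scene view shows jar, green and teal look-alikes, then the large pulley, large bearing, small pulley, brush holder and small bearing in a row at x≈450. The trays behind are, right to left, pulleys, bearings and holders. Next I use the wrist camera.

Request:
play_rows --pt "0 0 -0.127 0 0 0 1" --pt "0 0 -0.127 0 0 0 1" --pt "0 0 -0.127 0 0 0 1" --pt "0 0 0 -2 -4 0 1" --pt "0 0 0 -2 -4 0 1" --pt "0 0 0 -2 -4 0 1" --pt "0 0 0 -2 -4 0 1" --pt "0 0 0 -2 -4 0 1" --pt "0 0 0 -2 -4 0 1" --pt "0 0 0 -2 -4 0 1" --pt "0 0 0 -2 -4 0 1" --pt "0 0 0 -2 -4 0 1" --pt "0 0 0 -2 -4 0 1" --pt "0 0 0 0 0 0 1" --pt "0 0 0 0 0 0 1"

```text
time_s: 2.98
tcp_pos: [453.8, 221.1, 242.4]
orientation: [-0.021, -3.141, -0.001]
wrist_force: [0.6, 0.9, -0.4]
finger_gap: 85.3
finger_force: 0.0
```

```bash
cat >> h.py <<'E'
import pickle
def look(tag):
    s=snapshot('wrist'); save(s,tag); st=get_state()
    d={n:tip_of(n,'wrist') for n in NAMES[:8]}
    pickle.dump((s,d),open(tag+'.pkl','wb'))
    print('tcp',st['tcp_pos'],R.from_rotvec(st['orientation']).as_matrix()[:2,:2].round(3).tolist(),'cam',ray(s,[0,0])[0].round(0),'t',st['time_s'])
    for n in d: print(n,[(round(float(x['score']),2),np.round(x['centre'],1).tolist(),onz(s,x['centre'],0 if n[0]!='t' else 0)[:2].round(0).tolist()) for x in d[n][:4]])
    c=[onz(s,p,0)[:2].round(0).tolist() for p in((0,0),(0,511),(383,0),(383,511))]; print('view',c)
E
python3 -c "
from h import *
look('w1')"
```

```text
tcp [453.52614572 221.66377186 242.39256939] [[-1.0, 0.012], [0.012, 1.0]] cam [384. 223. 374.] t 3.025
bearing_large [(0.68, [194.6, 469.6], [495.0, 499.0])]
bearing_small [(0.94, [176.8, 276.0], [469.0, 252.0]), (0.32, [277.2, 97.9], [609.0, 6.0])]
pulley_large []
pulley_small [(0.63, [174.9, 83.3], [464.0, 10.0])]
brush_holder [(0.8, [152.7, 179.6], [437.0, 133.0])]
tray_bearings [(0.65, [277.1, 95.4], [608.0, 3.0]), (0.65, [195.8, 470.1], [497.0, 500.0])]
tray_pulleys []
tray_holders [(0.79, [290.2, 266.4], [632.0, 240.0])]
view [[270.0, -48.0], [276.0, 503.0], [792.0, -174.0], [801.0, 620.0]]
```

Request:
play_rows --pt "0 0 0 0 -4 0 1" --pt "0 0 0 0 -4 0 1" --pt "0 0 0 0 -4 0 1" --pt "0 0 0 0 -4 0 1" --pt "0 0 0 0 -4 0 1" --pt "0 0 0 0 0 0 1" --pt "0 0 0 0 0 0 1"

```text
time_s: 4.3
tcp_pos: [451.4, 21.1, 242.4]
orientation: [0.021, 3.141, 0.001]
wrist_force: [0.1, 0.6, -0.1]
finger_gap: 85.6
finger_force: 0.0
```

```bash
python3 -c "
from h import *
look('w2')"
```

```text
tcp [451.36229335  21.49109592 242.30010822] [[-1.0, 0.012], [0.012, 1.0]] cam [381.  23. 374.] t 4.35
bearing_large [(0.58, [173.8, 134.0], [461.0, -127.0])]
bearing_small [(0.7, [176.6, 431.8], [469.0, 247.0])]
pulley_large [(0.97, [158.2, 37.6], [440.0, -243.0]), (0.8, [79.3, 10.3], [348.0, -256.0]), (0.8, [223.8, 5.3], [526.0, -304.0])]
pulley_small [(0.86, [173.9, 243.0], [462.0, 10.0])]
brush_holder [(0.77, [151.6, 336.8], [436.0, 126.0])]
tray_bearings [(0.75, [169.4, 130.5], [455.0, -130.0]), (0.74, [275.5, 240.3], [606.0, 3.0])]
tray_pulleys [(0.74, [299.6, 72.3], [642.0, -236.0])]
tray_holders [(0.89, [290.3, 407.4], [632.0, 238.0]), (0.47, [297.6, 71.1], [638.0, -237.0])]
view [[268.0, -248.0], [274.0, 303.0], [790.0, -375.0], [799.0, 420.0]]
```

Request:
play_rows --pt "0 0 0 0 -4 0 1" --pt "0 0 0 0 -4 0 1" --pt "0 0 0 0 -4 0 1" --pt "0 0 0 0 -4 0 1" --pt "0 0 0 0 -4 0 1" --pt "0 0 0 0 0 0 1" --pt "0 0 0 0 0 0 1"

```text
time_s: 5.62
tcp_pos: [448.6, -178.9, 242.1]
orientation: [-0.021, -3.141, -0.001]
wrist_force: [-0.3, 0.2, -0.3]
finger_gap: 84.8
finger_force: 0.0
```

```bash
python3 -c "
from h import *
look('w3')
np.set_printoptions(precision=1,suppress=True)
L={k:pickle.load(open(k+'.pkl','rb')) for k in('w1','w2','w3')}
for n in NAMES[:8]:
  for a,b in(('w1','w2'),('w2','w3')):
    for x in L[a][1][n][:3]:
      for y in L[b][1][n][:3]:
        X=tri(L[a][0],x['centre'],L[b][0],y['centre'])
        if abs(X[2])<60: print(n,a,b,X,round(x['score'],2),round(y['score'],2))
"
```

```text
tcp [ 448.68575896 -178.45217333  242.13584669] [[-1.0, 0.012], [0.012, 1.0]] cam [ 379. -177.  373.] t 5.675
bearing_large [(0.77, [175.0, 291.6], [461.0, -129.0]), (0.47, [297.1, 211.8], [637.0, -238.0])]
bearing_small []
pulley_large [(0.77, [226.3, 155.7], [528.0, -306.0]), (0.72, [79.8, 183.3], [348.0, -256.0]), (0.71, [159.0, 198.0], [440.0, -245.0]), (0.7, [300.9, 212.6], [643.0, -237.0])]
pulley_small [(0.89, [173.3, 402.6], [461.0, 10.0]), (0.41, [181.0, 64.5], [466.0, -415.0])]
brush_holder [(0.97, [154.8, 499.1], [439.0, 126.0])]
tray_bearings [(0.84, [276.4, 383.4], [606.0, 1.0])]
tray_pulleys [(0.97, [300.0, 213.1], [641.0, -236.0]), (0.58, [154.5, 496.5], [439.0, 122.0])]
tray_holders []
view [[265.0, -448.0], [271.0, 103.0], [787.0, -574.0], [796.0, 219.0]]
bearing_large w2 w3 [ 462.1 -128.5   -4.5] 0.58 0.77
bearing_small w1 w2 [470.6 252.1  -8.3] 0.94 0.7
pulley_large w2 w3 [ 499.3 -305.3  -47.4] 0.97 0.77
pulley_large w2 w3 [ 395.4 -237.2   27.7] 0.97 0.72
pulley_large w2 w3 [ 440.3 -245.8   -3.3] 0.97 0.71
pulley_large w2 w3 [ 347.9 -256.7   -1.1] 0.8 0.72
pulley_large w2 w3 [ 528.6 -307.5   -3.8] 0.8 0.77
pulley_small w1 w2 [463.   10.    0.3] 0.63 0.86
pulley_small w2 w3 [461.7  10.   -0.1] 0.86 0.89
brush_holder w1 w2 [438.4 129.5 -13.5] 0.8 0.77
brush_holder w2 w3 [437.5 126.   -0.8] 0.77 0.97
tray_bearings w1 w2 [606.5   3.4   1.1] 0.65 0.74
tray_bearings w2 w3 [608.4   3.1  -3.8] 0.74 0.84
tray_pulleys w2 w3 [ 641.8 -236.1   -0.3] 0.74 0.97
tray_holders w1 w2 [634.5 239.8  -3.9] 0.79 0.89
```

View pics/w2.png

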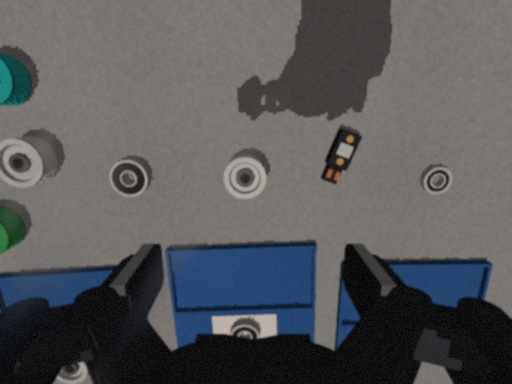

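View pics/w3.png

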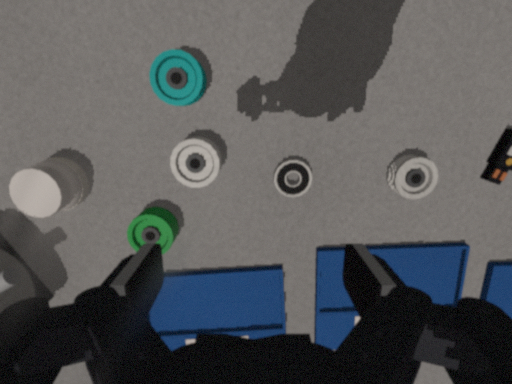

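The wrist views show large pulley top at (163,195) in w3, large bearing (178,293) in w3 and small pulley (178,245), brush holder (155,340) with its nose towards +x, and small bearing (180,437) in w2. The tri points have z≈0, as origins on the bench must. Next I measure top heights, holder yaw and tray yaw.

```bash
python3 - <<'E'
from h import *
np.set_printoptions(precision=1,suppress=True)
L={k:pickle.load(open(k+'.pkl','rb'))[0] for k in('w1','w2','w3')}
# bench height / tops by dark-hub & bright blobs
for n,a,b in(('pulley_large',(162,20),(163,195)),('bearing_large',(178,129),(178,293)),('pulley_small',(178,245),(178,413))):
    print('top',n,tri(L['w2'],a,L['w3'],b))
def rect(s,m,z):
    r,c=np.nonzero(m); p=np.array([onz(s,(i,j),z)[:2] for i,j in zip(r,c)],np.float32)
    return cv2.minAreaRect(p),p
f=L['w2']['frame']; m=np.zeros(f.shape[:2],bool); m[122:190,315:365]=f[122:190,315:365].max(2)<60
_,lab,stt,_=cv2.connectedComponentsWithStats(m.astype(np.uint8)); m=lab==1+stt[1:,4].argmax()
q,p=rect(L['w2'],m,14); print('holder',q,m.sum(),p.mean(0))
u=np.linalg.svd(p-p.mean(0),full_matrices=False)[2][0]; print('axis deg',np.degrees(np.arctan2(u[1],u[0])))
s=snapshot('scene'); hsv=cv2.cvtColor(s['frame'],cv2.COLOR_RGB2HSV)
m=((hsv[...,0]>100)&(hsv[...,0]<125)&(hsv[...,1]>120)).astype(np.uint8)
n,lab,stt,_=cv2.connectedComponentsWithStats(m)
for i in range(1,n):
    if stt[i,4]>500: print(stt[i],rect(s,lab==i,10)[0])
E
```

```text
top pulley_large [ 439.4 -243.5   29.4]
top bearing_large [ 463.  -128.7   11.5]
top pulley_small [462.7  13.   20. ]
holder ((439.23516845703125, 125.15907287597656), (28.575641632080078, 63.80290985107422), 69.56841278076172) 684 [434.8 124.5]
axis deg -21.042906
[ 452    9   60  151 1784] ((-498.2024841308594, 1253.71240234375), (139.87017822265625, 1848.103759765625), 59.6898193359375)
[   0   23  150  109 9522] ((-547.6090087890625, -789.8232421875), (1243.5960693359375, 690.8753051757812), 31.8336238861084)
[ 173   27   52   58 2639] ((-572.0942993164062, -241.95883178710938), (684.3346557617188, 275.61810302734375), 3.7515335083007812)
[ 253   29   34   57 1495] ((-572.3331909179688, 131.75717163085938), (669.1348876953125, 183.0152587890625), 0.7467732429504395)
[  0  77  27  73 532] ((7.0160675048828125, -913.7930297851562), (623.8751831054688, 32.93302917480469), 33.6583251953125)
[ 197  212   75   44 2441] ((638.41015625, 5.0482025146484375), (161.88702392578125, 196.05079650878906), 1.3579416275024414)
[ 103  218   82   47 2523] ((673.1531982421875, -235.21524047851562), (162.18264770507812, 197.29727172851562), 3.4611880779266357)
[ 283  220   78   47 2625] ((666.5909423828125, 236.83749389648438), (195.7982940673828, 162.06919860839844), 89.79112243652344)
[ 455  353   57   31 1184] ((1008.5718383789062, 546.7753295898438), (53.28895568847656, 155.5628662109375), 38.15674591064453)
[  25  356  401   28 7865] ((1030.990234375, 2.548919677734375), (56.562278747558594, 839.044189453125), 0.4256409704685211)
```

Tops measure 29, 11 and 20 mm by eye-picked points, which is roughly as listed. The tray outlines measure 162x197, which matches. Targets in mm are:
- pulley tray (642,-237), yaw 3.5°
- bearing tray (607,4)
- holder tray (636,237)
- holder at (438,126), yaw -21°

I start with the large pulley.

Request:
play_rows --pt "0 0 0 0.4 -3.3 3 1" --pt "0 0 0 0.4 -3.26 4 1" --pt "0 0 0 0 0 5 1" --pt "0 0 0 0 0 5 1" --pt "0 0 0 0 0 3 1" --pt "0 0 0 0 0 1.6 1" --pt "0 0 0 0 0 1 1" --pt "0 0 0 0 0 0 1" --pt "0 0 0 0 0 0 0" --pt "0 0 0 0 0 0 0" --pt "0 0 0 0 0 0 0" --pt "0 0 0 0 0 0 0" --pt "0 0 0 0 0 0 0" --grip_force 60

```text
time_s: 7.75
tcp_pos: [440.4, -245.4, 17.6]
orientation: [0.022, 3.139, -0.001]
wrist_force: [-0.4, 0.7, 5.7]
finger_gap: 54.5
finger_force: 62.4
```

Request:
play_rows --pt "0 0 0 0 0 -2 0" --pt "0 0 0 0 0 -4 0" --pt "0 0 0 -3 -0.5 0 0" --pt "0 0 0 -4 -0.6 0 0" --pt "0 0 0 -4 -0.6 0 0" --pt "0 0 0 -4 -0.6 0 0" --pt "0 0 0 -3.44 -0.5 0 0" --pt "0 0 0 -2 -0.3 0 0" --pt "0 0 0 0 0 0 0" --pt "0 0 0 0 0 2.5 0" --pt "0 0 0 0 0 2 0" --pt "0 0 0 0 0 0.7 0" --pt "0 0 0 0 0 0.2 0" --pt "0 0 0 0 0 0 0"

```text
time_s: 9.5
tcp_pos: [643.9, -279.1, 22.8]
orientation: [0.022, 3.141, -0.001]
wrist_force: [0.6, 0.3, -1.9]
finger_gap: 54.6
finger_force: 64.1
```

Request:
play_rows --pt "0 0 0 0 0 0.1 0" --pt "0 0 0 0 0 0.1 0" --pt "0 0 0 0 0 0 0"

```text
time_s: 9.88
tcp_pos: [644.1, -279.1, 21.7]
orientation: [0.022, 3.14, -0.0]
wrist_force: [-1.3, -0.1, 5.7]
finger_gap: 54.6
finger_force: 64.8
```

Request:
play_rows --pt "0 0 0 0 0 0 0.8" --pt "0 0 0 0 0 0 0.8" --pt "0 0 0 0 0 0 0.8" --pt "0 0 0 0 0 -1.5 0.8" --pt "0 0 0 0 0 -3 0.8" --pt "0 0 0 0 0 -3.5 1" --pt "0 0 0 2.64 4.1 0 1" --pt "0 0 0 2.64 4.1 0 1" --pt "0 0 0 2.64 4.1 0 1" --pt "0 0 0 2.64 4.1 0 1" --pt "0 0 0 2.64 4.1 0 1" --pt "0 0 0 2.64 4.1 0 1" --pt "0 0 0 2.64 4.1 0 1" --pt "0 0 0 0 0 2 1" --pt "0 0 0 0 0 0 1"

```text
time_s: 11.75
tcp_pos: [462.3, 11.0, 80.5]
orientation: [-0.02, -3.141, -0.0]
wrist_force: [-0.2, 0.3, 0.1]
finger_gap: 85.2
finger_force: 0.0
```

```bash
python3 - <<'E'
from h import *
s=snapshot('side'); save(s,'s1'); cv2.imwrite('pics/s1c.png',cv2.resize(s['frame'][90:350,170:410,::-1],None,fx=2,fy=2))
st=get_state(); print(st['tcp_pos'])
look('w4')
E
```

```text
[463.12513124  10.41532296  80.88447368]
tcp [463.55187821  10.09205151  81.12319214] [[-1.0, 0.015], [0.015, 1.0]] cam [393.  13. 212.] t 11.85
bearing_large [(0.62, [204.0, 61.8], [460.0, -128.0])]
bearing_small []
pulley_large []
pulley_small [(0.97, [204.1, 253.5], [462.0, 12.0])]
brush_holder []
tray_bearings []
tray_pulleys []
tray_holders [(0.73, [171.0, 414.8], [438.0, 127.0])]
view [[328.0, -142.0], [332.0, 171.0], [625.0, -214.0], [630.0, 237.0]]
```

View pics/s1c.png

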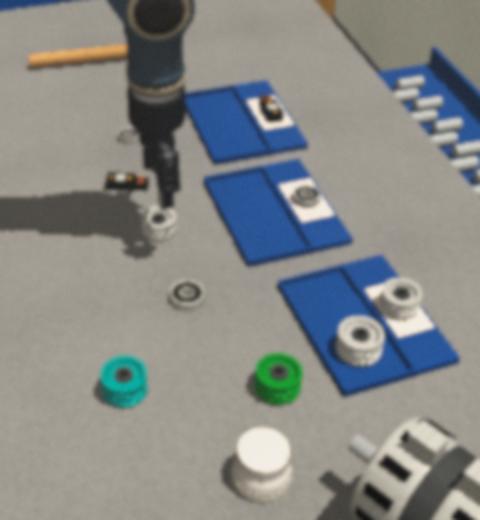

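The large pulley sits flat in its tray at (340,360) in the crop. The small pulley is next, and it lies right under the gripper.

Request:
play_rows --pt "0 0 0 0 0.1 3 1" --pt "0 0 0 0 0 2 1" --pt "0 0 0 0 0 1 1" --pt "0 0 0 0 0 0.6 1" --pt "0 0 0 0 0 0 1" --pt "0 0 0 0 0 0 0" --pt "0 0 0 0 0 0 0" --pt "0 0 0 0 0 0 0" --pt "0 0 0 0 0 0 0" --pt "0 0 0 0 0 0 0"

```text
time_s: 13.5
tcp_pos: [463.2, 11.7, 15.1]
orientation: [0.022, 3.14, 0.001]
wrist_force: [-0.7, -0.1, 6.5]
finger_gap: 48.2
finger_force: 61.0
```

Request:
play_rows --pt "0 0 0 0 0 -2 0" --pt "0 0 0 0 0 -4 0" --pt "0 0 0 -1.5 -1.7 0 0" --pt "0 0 0 -3 -3.4 0 0" --pt "0 0 0 -3 -3.4 0 0" --pt "0 0 0 -3 -3.4 0 0" --pt "0 0 0 -3 -3.4 0 0" --pt "0 0 0 -3 -3.4 0 0" --pt "0 0 0 -1.4 -1.7 0 0" --pt "0 0 0 0 0 0 0" --pt "0 0 0 0 0 2.5 0" --pt "0 0 0 0 0 2 0" --pt "0 0 0 0 0 0.7 0" --pt "0 0 0 0 0 0.3 0" --pt "0 0 0 0 0 0.1 0" --pt "0 0 0 0 0 0 0"

```text
time_s: 15.5
tcp_pos: [639.4, -194.7, 19.3]
orientation: [0.022, 3.14, 0.0]
wrist_force: [-1.8, 1.7, 3.8]
finger_gap: 48.3
finger_force: 63.0
```

Request:
play_rows --pt "0 0 0 0 0 0 0.72" --pt "0 0 0 0 0 0 0.72" --pt "0 0 0 0 0 0 0.72" --pt "0 0 0 0 0 -1.5 0.72" --pt "0 0 0 0 0 -3 0.72" --pt "0 0 0 0 0 -3.5 0.8" --pt "0 0 0 2.97 1.06 0 0.8" --pt "0 0 0 2.97 1.06 0 0.8" --pt "0 0 0 2.97 1.06 0 0.8" --pt "0 0 0 2.97 1.06 0 0.8" --pt "0 0 0 2.97 1.06 0 0.8" --pt "0 0 0 2.97 1.06 0 0.8" --pt "0 0 0 0 0 2 0.8" --pt "0 0 0 0 0 0 0.8" --pt "0 0 0 0 0 0 0.8"

```text
time_s: 17.38
tcp_pos: [462.6, -129.1, 79.1]
orientation: [0.022, 3.14, -0.0]
wrist_force: [0.6, -0.1, 0.1]
finger_gap: 68.4
finger_force: 0.0
```

```bash
python3 - <<'E'
from h import *
look('w5')
E
```

```text
tcp [ 462.62381453 -129.126081     79.12442876] [[-1.0, 0.014], [0.014, 1.0]] cam [ 392. -127.  210.] t 17.425
bearing_large [(0.7, [205.3, 252.5], [462.0, -128.0])]
bearing_small []
pulley_large [(0.64, [35.8, 45.4], [349.0, -256.0]), (0.6, [288.6, 31.9], [529.0, -303.0])]
pulley_small []
brush_holder []
tray_bearings [(0.74, [361.6, 409.4], [604.0, 4.0])]
tray_pulleys []
tray_holders []
view [[329.0, -280.0], [332.0, 30.0], [623.0, -352.0], [628.0, 96.0]]
```

View pics/w5.png

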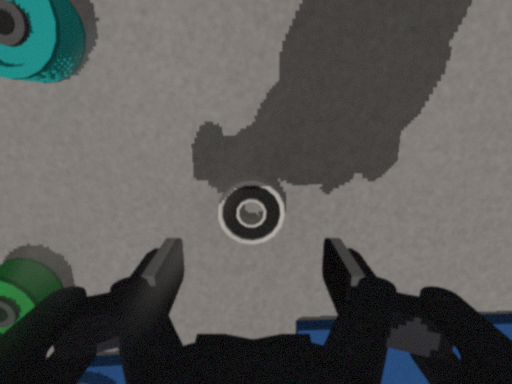

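The bearing at (212,252) is centred between the fingers. I descend and grip it.

Request:
play_rows --pt "0 0 0 0 0 3 0.8" --pt "0 0 0 0 0 2 0.8" --pt "0 0 0 0 0 1 0.8" --pt "0 0 0 0 0 0.7 0.8" --pt "0 0 0 0 0 0 0.8" --pt "0 0 0 0 0 0 0" --pt "0 0 0 0 0 0 0" --pt "0 0 0 0 0 0 0" --pt "0 0 0 0 0 0 0"

```text
time_s: 18.95
tcp_pos: [462.2, -129.0, 12.4]
orientation: [0.022, 3.14, 0.0]
wrist_force: [-2.0, -0.2, 5.6]
finger_gap: 44.5
finger_force: 60.1
```

Request:
play_rows --pt "0 0 0 0 0 -1 0" --pt "0 0 0 0 0 -3 0" --pt "0 0 0 -1.5 1 0 0" --pt "0 0 0 -3 2 0 0" --pt "0 0 0 -3 2 0 0" --pt "0 0 0 -3 2 0 0" --pt "0 0 0 -2.5 1.6 0 0" --pt "0 0 0 -1.45 0.9 0 0" --pt "0 0 0 0 0 0 0" --pt "0 0 0 0 0 2 0" --pt "0 0 0 0 0 1.2 0" --pt "0 0 0 0 0 0.3 0" --pt "0 0 0 0 0 0.1 0" --pt "0 0 0 0 0 0 0"

```text
time_s: 20.7
tcp_pos: [605.6, -36.6, 16.4]
orientation: [-0.024, -3.138, -0.002]
wrist_force: [-7.1, -0.2, 15.9]
finger_gap: 44.1
finger_force: 63.3
```

Request:
play_rows --pt "0 0 0 0 0 -0.1 0" --pt "0 0 0 0 0 0 0.7" --pt "0 0 0 0 0 0 0.7" --pt "0 0 0 0 0 0 0.7" --pt "0 0 0 0 0 -2 0.7" --pt "0 0 0 0 0 -4.3 0.7" --pt "0 0 0 2.03 4 0 0.7" --pt "0 0 0 2.03 4 0 0.7" --pt "0 0 0 2.03 4 0 0.7" --pt "0 0 0 2.03 4 0 0.7" --pt "0 0 0 2.03 4 0 0.7" --pt "0 0 0 2.03 4 0 0.7" --pt "0 0 0 2.03 4 0 0.7" --pt "0 0 0 0 0 0 0.7" --pt "0 0 0 0 0 0 0.7"

```text
time_s: 22.58
tcp_pos: [469.8, 246.0, 80.3]
orientation: [0.022, 3.14, 0.001]
wrist_force: [0.1, 0.6, 0.5]
finger_gap: 60.0
finger_force: 0.0
```

```bash
python3 - <<'E'
from h import *
look('w6')
s=snapshot('side'); print(tip_of('bearing_large','side')[:2]); cv2.imwrite('pics/s2c.png',cv2.resize(s['frame'][90:350,170:410,::-1],None,fx=2,fy=2))
for x in tip_of('bearing_large','side'): print(onz(s,x['centre'],3))
E
```

```text
tcp [470.06063155 245.26797731  80.09475675] [[-1.0, 0.015], [0.015, 1.0]] cam [400. 248. 211.] t 22.625
bearing_large []
bearing_small [(0.66, [205.6, 253.0], [469.0, 247.0])]
pulley_large []
pulley_small []
brush_holder [(0.67, [168.1, 81.6], [440.0, 127.0])]
tray_bearings []
tray_pulleys []
tray_holders []
view [[335.0, 95.0], [339.0, 406.0], [631.0, 23.0], [637.0, 473.0]]
[{'centre': [205.6, 300.8], 'score': 0.71}, {'centre': [119.5, 221.9], 'score': 0.36}]
[604.13371494 -33.35451024   3.        ]
[484.53906209 499.91946967   3.        ]
```

View pics/w6.png

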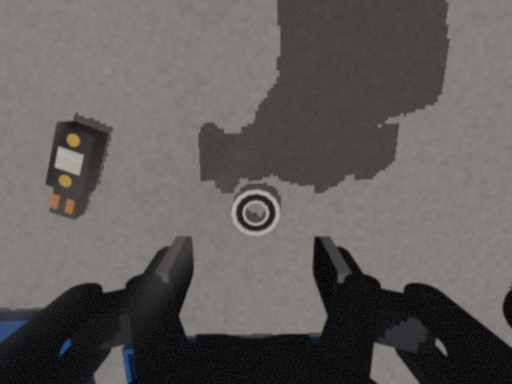

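View pics/s2c.png

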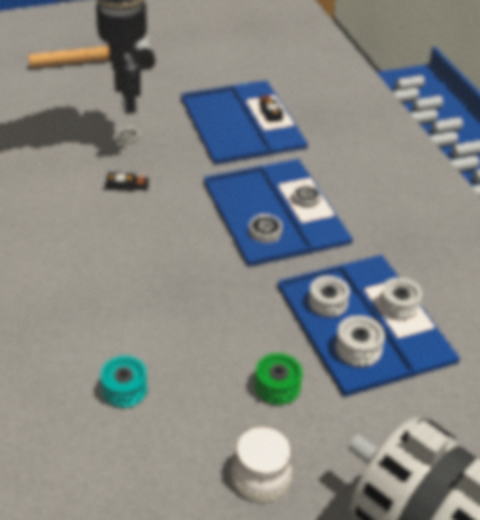

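Large bearing and both pulleys lie flat in their trays. The small bearing is at (212,256), centred under the gripper.

Request:
play_rows --pt "0 0 0 0.1 0.1 3 0.7" --pt "0 0 0 0 0 2 0.7" --pt "0 0 0 0 0 1.2 0.7" --pt "0 0 0 0 0 0.7 0.7" --pt "0 0 0 0 0 0 0.7" --pt "0 0 0 0 0 0 0" --pt "0 0 0 0 0 0 0" --pt "0 0 0 0 0 0 0" --pt "0 0 0 0 0 0 0"

```text
time_s: 24.3
tcp_pos: [468.8, 247.5, 11.3]
orientation: [0.022, 3.14, 0.002]
wrist_force: [-1.5, -1.1, 5.3]
finger_gap: 32.0
finger_force: 59.1
```

Request:
play_rows --pt "0 0 0 0 0 -1 0" --pt "0 0 0 0 0 -4 0" --pt "0 0 0 -1.5 -2.2 0 0" --pt "0 0 0 -2.5 -3.5 0 0" --pt "0 0 0 -2.5 -3.5 0 0" --pt "0 0 0 -2.5 -3.5 0 0" --pt "0 0 0 -2.5 -3.5 0 0" --pt "0 0 0 -1.5 -2.4 0 0" --pt "0 0 0 -1 -1.5 0 0" --pt "0 0 0 0 0 0 0" --pt "0 0 0 0 0 2.5 0" --pt "0 0 0 0 0 1.6 0" --pt "0 0 0 0 0 0.3 0" --pt "0 0 0 0 0 0.1 0" --pt "0 0 0 0 0 0 0"

```text
time_s: 26.18
tcp_pos: [605.8, 44.5, 15.7]
orientation: [0.021, 3.141, 0.0]
wrist_force: [0.4, -0.5, -0.6]
finger_gap: 32.3
finger_force: 59.7
```

Request:
play_rows --pt "0 0 0 0 0 0.1 0" --pt "0 0 0 0 0 0 0"

```text
time_s: 26.42
tcp_pos: [606.0, 44.4, 15.4]
orientation: [0.022, 3.14, 0.001]
wrist_force: [-1.3, 0.7, 5.5]
finger_gap: 32.4
finger_force: 60.2
```

Request:
play_rows --pt "0 0 0 0 0 0 0.6" --pt "0 0 0 0 0 0 0.6" --pt "0 0 0 0 0 0 0.6" --pt "0 0 0 0 0 -2.5 0.6" --pt "0 0 0 0 0 -4.5 0.6" --pt "0 0 0 3.44 1.61 0 0.8" --pt "0 0 0 3.44 1.61 0 0.8" --pt "0 0 0 3.44 1.61 0 0.8" --pt "0 0 0 3.44 1.61 0 0.8" --pt "0 0 0 3.44 1.61 0 0.8" --pt "0 0 0.117 0 0 0 0.8" --pt "0 0 0.117 0 0 0 0.8" --pt "0 0 0.117 0 0 0 0.8" --pt "0 0 0 0 0 0 0.8" --pt "0 0 0 0 0 0 0.8"

```text
time_s: 28.3
tcp_pos: [434.6, 127.2, 84.3]
orientation: [0.567, 3.09, 0.0]
wrist_force: [0.1, -0.4, -0.4]
finger_gap: 68.4
finger_force: 0.0
```

```bash
python3 - <<'E'
from h import *
look('w7')
E
```

```text
tcp [434.59288673 127.16995927  84.30277987] [[-0.935, 0.356], [0.356, 0.935]] cam [369. 153. 216.] t 28.35
bearing_large []
bearing_small []
pulley_large []
pulley_small []
brush_holder [(0.77, [211.6, 251.6], [440.0, 126.0])]
tray_bearings []
tray_pulleys []
tray_holders [(0.83, [364.2, 448.3], [633.0, 237.0])]
view [[254.0, 28.0], [366.0, 326.0], [512.0, -143.0], [674.0, 286.0]]
```

View pics/w7.png

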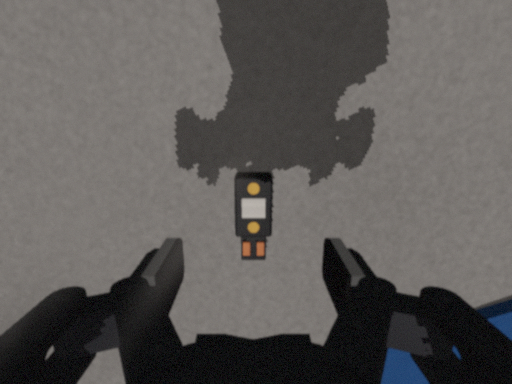

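The holder at (212,253) is aligned squarely across the fingers. I descend and grip it.

Request:
play_rows --pt "0 0 0 0 0 3 0.8" --pt "0 0 0 0 0 2.5 0.8" --pt "0 0 0 0 0 1.2 0.8" --pt "0 0 0 0 0 0.5 0.8" --pt "0 0 0 0 0 0 0.8" --pt "0 0 0 0 0 0 0" --pt "0 0 0 0 0 0 0" --pt "0 0 0 0 0 0 0" --pt "0 0 0 0 0 0 0" --pt "0 0 0 0 0 0 0" --grip_force 40

```text
time_s: 30.0
tcp_pos: [434.9, 127.4, 12.9]
orientation: [0.57, 3.089, 0.001]
wrist_force: [-0.6, 0.7, 5.5]
finger_gap: 24.8
finger_force: 39.7
```

Request:
play_rows --pt "0 0 0 0 0 -1.5 0" --pt "0 0 0 0 0 -4 0" --pt "0 0 -0.117 0 0 0 0" --pt "0 0 -0.117 0 0 0 0" --pt "0 0 -0.117 0 0 0 0" --pt "0 0 0 -2 1.15 0 0" --pt "0 0 0 -3.5 2 0 0" --pt "0 0 0 -3.5 2 0 0" --pt "0 0 0 -3.5 2 0 0" --pt "0 0 0 -3 1.8 0 0" --pt "0 0 0 -2.5 1.4 0 0" --pt "0 0 0 -1.5 0.9 0 0" --pt "0 0 0 0 0 0 0" --pt "0 0 0 0 0 2.5 0" --pt "0 0 0 0 0 2 0" --pt "0 0 0 0 0 0.4 0" --pt "0 0 0 0 0 0.1 0" --pt "0 0 0 0 0 0 0"

```text
time_s: 32.25
tcp_pos: [631.5, 237.0, 17.8]
orientation: [0.022, 3.141, 0.001]
wrist_force: [-0.6, 0.6, -0.8]
finger_gap: 25.2
finger_force: 39.6
```

Request:
play_rows --pt "0 0 0 0 0 0.1 0" --pt "0 0 0 0 0 0.1 0" --pt "0 0 0 0 0 0 0"

```text
time_s: 32.62
tcp_pos: [631.5, 237.1, 17.0]
orientation: [0.022, 3.141, 0.001]
wrist_force: [-2.7, -0.8, 7.4]
finger_gap: 25.1
finger_force: 40.6
```

Contact shows on the force reading. I release, rise and retreat.

Request:
play_rows --pt "0 0 0 0 0 0 0.6" --pt "0 0 0 0 0 0 0.6" --pt "0 0 0 0 0 0 0.6" --pt "0 0 0 0 0 -2 0.6" --pt "0 0 0 0 0 -5 0.6" --pt "0 0 0 0 0 -5 0.6" --pt "0 0 0 0 0 -5 0.6" --pt "0 0 0 4 0 -4 0.6" --pt "0 0 0 4 0 0 0.6" --pt "0 0 0 4 -1 0 0.6" --pt "0 0 0 4 -3 0 0.6" --pt "0 0 0 0 -5 0 0.6" --pt "0 0 0 0 -5 0 0.6" --pt "0 0 0 0 -5 0 0.6" --pt "0 0 0 0 0 0 0.6" --pt "0 0 0 0 0 0 0.6"

```text
time_s: 34.62
tcp_pos: [468.7, 49.6, 226.2]
orientation: [0.022, 3.14, 0.002]
wrist_force: [0.5, 0.6, -0.1]
finger_gap: 51.3
finger_force: 0.0
```

```bash
python3 - <<'E'
from h import *
T={'bearing':(607,4,1.4),'pulley':(642,-237,3.5),'brush':(636,237,0)}
for c in('scene','side'):
    s=snapshot(c); 
    for n in NAMES[:5]+['jar','hammer']: print(c,n,[onz(s,x['centre'],3)[:2].round(0).tolist() for x in tip_of(n,c)[:4]])
    a,b,d,e=(150,290,70,430) if c=='scene' else (90,350,170,410)
    cv2.imwrite(f'pics/end_{c}.png',cv2.resize(s['frame'][a:b,d:e,::-1],None,fx=2.2,fy=2.2,interpolation=2))
E
```

```text
scene bearing_large [[601.0, -34.0]]
scene bearing_small [[609.0, 44.0], [640.0, -238.0]]
scene pulley_large [[540.0, -296.0], [632.0, -283.0], [359.0, -261.0]]
scene pulley_small [[638.0, -202.0]]
scene brush_holder [[630.0, 247.0]]
scene jar [[449.0, -419.0], [609.0, 48.0]]
scene hammer [[507.0, 504.0]]
side bearing_large [[602.0, -41.0], [597.0, -1.0]]
side bearing_small [[601.0, 40.0]]
side pulley_large [[342.0, -262.0], [521.0, -306.0], [638.0, -276.0], [628.0, -201.0]]
side pulley_small [[637.0, -206.0]]
side brush_holder [[646.0, 237.0]]
side jar [[455.0, -427.0]]
side hammer [[609.0, -26.0], [500.0, 491.0]]
```

View pics/end_scene.png

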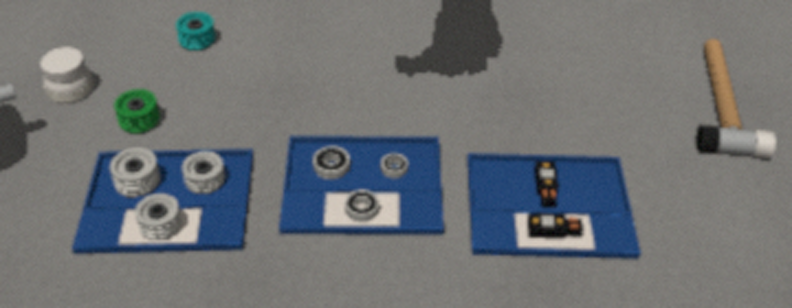

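View pics/end_side.png

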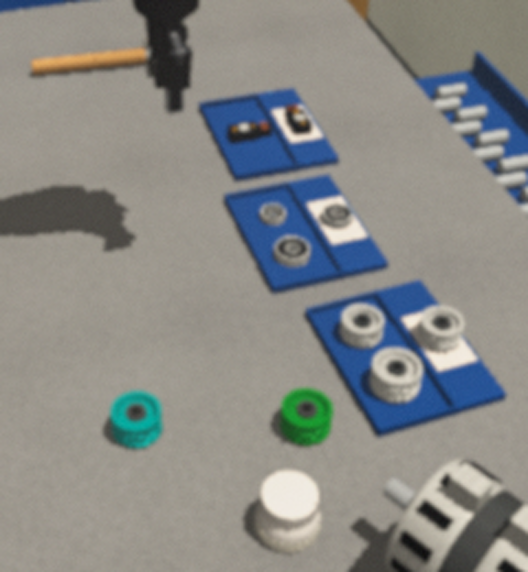

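All five parts lie flat inside their trays: pulleys at scene crop (172,135) and (170,204), bearings (162,332) and (164,395), holder (182,547). Jar, hammer and the green and teal look-alikes have not moved.

```bash
python3 -c "
from workcell import job_done; print(job_done())"
```

```text
the job is handed in; nothing more can be done
None
```

All five parts are sorted into their matching trays, and the job was handed in at about 35 s; the final pictures show each lying flat, with the jar, hammer and look-alikes left alone (the hand-in gave no verdict).

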